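Jack up the heat block and hold it

ROBOT

A 6-joint arm with a two-finger parallel gripper is mounted at the origin on a cart in front of the work surface, level with it; the furniture and walls round the work are solid. World frame = base frame: x ahead of the robot, y to its left, z up, the work surface at z = 0. Lengths are in m, angles in rad, forces in N, time in s.
With the tool pointing down it reaches from about 0.25 to 0.725 m from the base axis. Payload 4 kg.
Tool frame: the origin (TCP) lies between the finger pads, 19 mm behind the fingertips; this is the grasp point; z points along the fingers, y is the direction in which the jaws open and shut (so a half turn about z gives the same grasp; the last joint's range is limited). The gripper opens to 85 mm and grips with 20 to 120 N. Pads are 22 mm wide; open, the fingers measure 114 mm over their backs; the gripper's body (76 mm by 85 mm) begins 54 mm behind the grasp point. The pads swing forward as they close: fully open they stand 13 mm farther back than shut.
Start: joints at [-1.3, 0.241, 0.005, 1.335, 0, 1.571], TCP at [0.134, -0.482, 0.25] pointing down, gripper open.
Joint ranges: [-2.72, 2.72], [-1.05, 1.87], [-1.09, 1.28], [-1.99, 2.15], [-1.42, 1.44], [-3.14, 3.14]. Speed limits (rad/s): [2.79, 2.79, 3.14, 3.14, 3.14, 3.14].

INTERFACE

Orientations are given as a unit quaternion [w, x, y, z].
In Python, from workcell import robot gives the robot as it stands.
- The arm moves only by the tool arm_command, never from a script. Its argument "commands" is a list of rows, each an object with "travel": the shift along the tool's x, y, z in cm, a list of three; "dr": the turn, a rotation vector about the tool's x, y, z in rad, a list of three. In form: [{"travel": [dx, dy, dz], "dr": [ax, ay, az]}, ...]. A call has 1 to 20 rows; each row shifts and turns the commanded pose from where the row before left it, along the tool's axes as they then stand; what a row does not reach is not made up. A row lasts 1/10 s, in which the tool goes at most 50 mm and 8.59 degrees, less where a joint would pass 70% of its speed; a pose out of reach is approached as far as the arm can. A call is refused whole if a number of a shift passes 5 or a number of a turn 0.15, either way. A call with a gripper value outside its range is refused whole. "hand" is the finger opening in cm, from 0 to 8.54, set as the call begins (left out, the last holds). The fingers move at their own pace and stop on an object; "grip_force" is the grip in N (left out, the last holds). Time passes only in rows, so rows that do not move let the fingers close. It gives the time, the measured TCP pose, the force and the opening at its end, in the units of the state.
- robot.sense(): the state, without advancing time (a new reading comes with each control period).
- robot.read_camera(name): name is "scene" or "top" or "wrist"; returns a dict with "frame" (384x512x3 uint8, blue, green, red), "range_z" (384x512 float32, m along the optical axis (not along the pixel's ray), 0 where there is no reading), "K" (3x3 intrinsics, pixels), "k1" (the pictures are not rectified: a ray, as slopes to the right and down, at radius r is drawn at 1 + k1 r^2 times it, then the intrinsics apply), "view" (4x4, takes a point from world to camera coordinates). Camera axes: x right, y down, z forward; pixel columns grow to the right and rows downward; lengths in m; the calibration is good to about 2 mm. A picture is of the moment at which its call begins.
- robot.sign_off(): hands the job in, once; it reports no verdict.
The state is a dict: "time": time; "joints": joint angles; "dq": joint speeds; "effort": joint torques, N m; "ee_pos": TCP position; "tool_rot": TCP orientation; "contact_force": force on the tool from outside, world axes, zero at the start; "wrist_torque": the same for the moment, N m; "width": finger opening in m.
Only numpy, scipy, OpenCV 4.12 (cv2) and the standard library are available. Lean on these libraries where they do the work, as an engineer would, in place of code of your own. Each camera call takes 0.05 s, during which the arm holds its last target. There are 200 camera calls.

TASK

The front of the heat block on its tilting stand has to be held up so that a colleague can get underneath. Stand the hand jack flat on the cart with its saddle centred under the round pad of the lift lug, then, lifting only with the jack, pump its handle twice: one full stroke down as a trial, let the handle come right up so that the unit rests again, then press it fully down once more. Finish while still holding the handle down with the front of the unit up on the jack, keep the robot off the unit and its stand, and do not shift the things standing around.

Things in the scene. Friction and masses are not known exactly. Their poses are not given: they have to be found in the camera images.
- stand: Fixed grey stand with a hinged aluminium plate that carries a cream heat block unit with keypad (151 x 231 mm, its top 143 above the cart). Origin: centre of the stand's underside, on the cart. x points from its front to its back, z up; the front (-x, keypad side) faces the right edge of the cart. The unit's front face is 75 in front of the origin.
- module (a joint): Tilt of the hinged plate with the heat block, rad: 0 resting level, grows as its front is lifted (0.085 when the jack is fully up). The hinge runs along the back, 206 behind the lift pad; the front weighs about 9 N at the lift pad.
- lift_point (a point): Centre of the underside of the lift pad: dark round boss, 24 diameter, 4 high, under the end of the one thick steel lug (30 wide, 8 thick) that sticks out 65 in front of the unit, 140 in front of the stand's origin, at any place along the middle of the front. Pad 68 above the cart, lug's top 80. The lug does not shift in use. The two small thin tabs at the plate's corners are no lift points.
- jack: Loose hand jack, 0.5 to 0.85 kg. Origin: underside of its base plate, straight below the saddle; x points from pump handle to saddle, z up. Dark base plate 205 x 60 x 8 (x -175 to +30). Grey pump block 36 wide (y), x -75 to -25, up to 46 high, handle's pivot at (-50, 0, 56): grip the block from above across the 36, the handle passes between the fingers.
- jack_grip (a point): Middle of the pump block in the jack, 34 above the jack's underside, 50 behind the saddle: a TCP here has its fingertips 15 above the underside, clear of the base plate.
- saddle_top (a point): Centre of the top of the jack's round flat saddle, 32 diameter. 58 above the cart when the handle is up (10 below the lift pad); rises 50 mm per rad of handle.
- jack_handle (a joint): Pump handle of the jack, rad: 0 up (handle rises 0.55 rad from level towards the jack's -x), 0.55 fully down (level, at its stop). A spring returns it when let go; about 2 to 3 N at the paddle unloaded, 6 to 8 N lifting.
- paddle (a point): Centre of the top face of the black paddle (36 long, 34 wide) at the end of the pump handle: the place to press. 112 out from the handle's pivot and 6 above its line; about 119 above the cart when up, 62 when down; turns about the pivot at (-50, 0, 56) of the jack.
- rack_of_tips: Bystander: white rack of pipette tips, 80x100x72, back of the cart (mm); origin at the centre of its underside
- bottle: Bystander: reagent bottle 190 tall, back right (mm); origin at the centre of its underside
- jar: Bystander: small white screw-cap jar 34x60, back (mm); origin at the centre of its underside
- vial: Bystander: small vial 21x49, back (mm); origin at the centre of its underside
- tin: Bystander: flat round tin 71x30, back left (mm); origin at the centre of its underside
- dish: Bystander: petri dish 63x15, right edge (mm); origin at the centre of its underside

How it is judged:
On the way, in this order (a step that is already met when the one before it is completed fails the run):
1. the jack stands flat with its saddle under the lift pad, handle up, the unit still at rest (horizontal distance between saddle_top and lift_point below 0.01 m and angle between jack's own z axis and vertical below 0.05 rad and value of joint jack_handle below 0.12 rad and value of joint module below 0.006 rad and height (world z) of jack below 0.0025 m and linear speed of jack below 0.02 m/s), for 0.2 s.
2. trial stroke: the handle goes fully down and the jack lifts the front of the unit (horizontal distance between saddle_top and lift_point below 0.01 m and angle between jack's own z axis and vertical below 0.05 rad and contact force between each of the fingers, the arm and stand below 0.5 N and value of joint jack_handle above 0.46 rad and value of joint module above 0.06 rad and contact force between jack and stand above 3 N), for 0.2 s.
3. the handle comes up again and the unit rests, the saddle still under the pad (horizontal distance between saddle_top and lift_point below 0.01 m and angle between jack's own z axis and vertical below 0.05 rad and value of joint jack_handle below 0.12 rad and value of joint module below 0.006 rad), for 0.2 s.
At the end, for the whole second after the job is handed in: After one trial stroke and letting down, the fingers hold the handle down (at least 0.46 of 0.55 rad, over 2 N) with the jack flat on the cart, its saddle within 10 mm of the lift pad's centre and bearing over 3 N, the unit tilted up at least 0.06 rad; the robot does not touch the unit or its stand (all of step 2 and contact force between the fingers and jack above 2 N and height (world z) of jack below 0.003 m and linear speed of jack below 0.02 m/s); the arm keeps its last pose, push and grip.
It fails at once if the robot pushes on the unit or its stand (contact force between any of the fingers, the arm and stand above 3 N).
It fails at once if a bystander is shifted or knocked over (distance of any of rack_of_tips, bottle, jar, vial, tin, dish from where it was at the start of the episode above 0.02 m or angle between any of bottle, jar, vial, rack_of_tips's own z axis and vertical above 0.5 rad).
It also fails if it takes over 58 s, if anything falls off the work surface, if the arm or the gripper's body presses on something with over 40 N, if the wrist force passes 120 N, or if a joint passes its speed limit or range.

## Working session

There is one attempt and no reset: what is moved stays moved. The work goes in short steps, Python scripts to look and compute and a tool call to move; the robot and the scene stay as the last step left them, time stands still between calls to the robot, and variables do not carry over. Pictures are saved under pics/ and viewed, about 8 in all and at most 12, crops included, and the job is handed in when it is done.

Besides the shell and the picture viewer there is one more tool, called as name(argument=value, ...), one argument or row to a line, values as JSON. arm_command: Moves the arm, as the interface text tells. Its arguments: {"type":"object","properties":{"commands":{"type":"array"},"hand":{"type":"number"},"grip_force":{"type":"number"}},"required":["commands"]}

```bash
mkdir -p pics; ls
cat > h.py <<'E'
import numpy as np, cv2
from workcell import robot
def cam(n):
    c=robot.read_camera(n); np.savez('last_%s.npz'%n,**{k:np.asarray(v) for k,v in c.items()}); return c
def load(n): return dict(np.load('last_%s.npz'%n))
def cloud(c):
    h,w=c['range_z'].shape; K=c['K']; D=np.array([float(c['k1']),0,0,0,0])
    u,v=np.meshgrid(np.arange(w),np.arange(h))
    # r^2 of undistorted slopes: OpenCV model with k1 only
    p=cv2.undistortPoints(np.stack([u,v],-1).reshape(-1,1,2).astype(np.float64),K,D).reshape(h,w,2)
    z=c['range_z']; P=np.dstack([p[...,0]*z,p[...,1]*z,z,np.ones_like(z)])
    W=P@np.linalg.inv(c['view']).T
    W=W[...,:3]; W[z==0]=np.nan
    return W
def proj(c,X):
    X=np.atleast_2d(X); V=c['view']
    r,_=cv2.Rodrigues(V[:3,:3]); return cv2.projectPoints(X.astype(float),r,V[:3,3],c['K'],np.array([float(c['k1']),0,0,0,0]))[0].reshape(-1,2)
E
python3 - <<'E'
from h import *
print({k:np.round(v,3) if not isinstance(v,str) else v for k,v in robot.sense().items()})
for n in ['top','scene']:
    c=cam(n); cv2.imwrite('pics/%s0.png'%n,cv2.resize(c['frame'],None,fx=1.5,fy=1.5)); print(n,c['view'].round(3).tolist(),c['K'].round(1).tolist(),c['k1'])
E
```

```text
pics
{'time': np.float64(0.0), 'joints': array([-1.3  ,  0.241,  0.004,  1.335,  0.   ,  1.571]), 'dq': array([-0.001, -0.   ,  0.   ,  0.   , -0.001, -0.001]), 'effort': array([ 1.0000e-03, -3.7232e+01,  2.5241e+01,  1.7000e-02, -0.0000e+00,
        0.0000e+00]), 'ee_pos': array([ 0.134, -0.481,  0.249]), 'tool_rot': array([-0.001,  0.991,  0.135, -0.   ]), 'contact_force': array([-0.446,  0.264, -0.661]), 'wrist_torque': array([-0.017,  0.008, -0.002]), 'width': np.float64(0.086)}
top [[-0.017, -0.999, 0.043, 0.12], [-0.997, 0.013, -0.078, 0.595], [0.077, -0.045, -0.996, 0.974], [0.0, 0.0, 0.0, 1.0]] [[393.3, 0.0, 258.4], [0.0, 393.3, 190.4], [0.0, 0.0, 1.0]] -0.03084547869326692
scene [[0.904, -0.427, -0.021, -0.47], [-0.252, -0.494, -0.832, 0.302], [0.345, 0.758, -0.554, 0.854], [0.0, 0.0, 0.0, 1.0]] [[480.1, 0.0, 256.5], [0.0, 480.1, 191.9], [0.0, 0.0, 1.0]] -0.05395662208311302
```

View pics/top0.png

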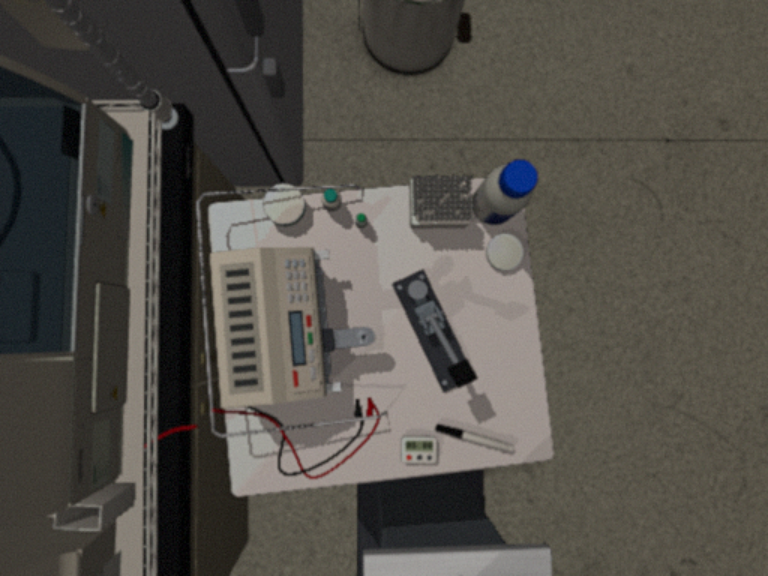

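View pics/scene0.png

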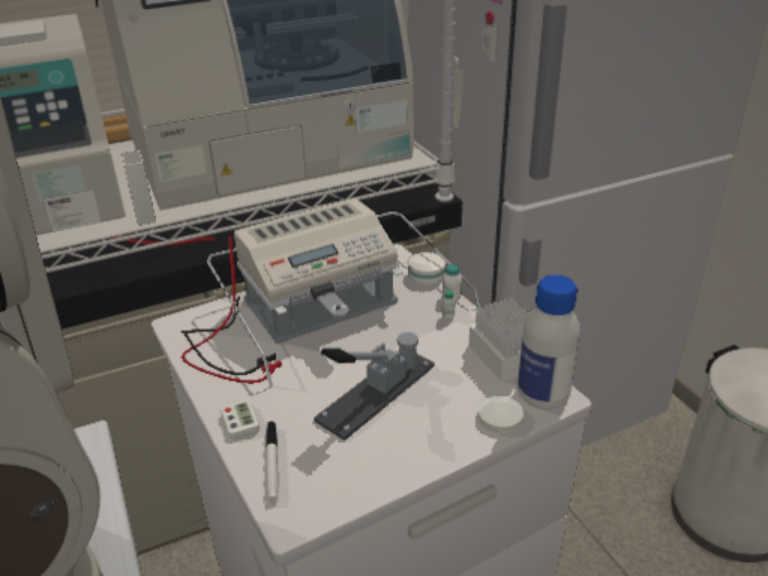

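Top view: the lug's end is at about (365,337), jack saddle (416,288), pump block (430,318), paddle (460,375). Bystanders are at the back and right. Next I measure these with depth.

Run:
```python
from h import *
c=load('top'); W=cloud(c)
for n,(u,v) in dict(lugend=(365,337),lugmid=(345,338),saddle=(416,288),block=(432,318),paddle=(461,375),basecorn1=(395,280),basecorn2=(420,271),basecorn3=(443,390),dish=(505,252),tin=(285,204),jar=(331,199),vial=(361,219),rack=(440,200),bottle=(518,177),surf=(400,250),timer=(420,450),pen=(470,437),unit=(265,325)).items():
    i,j=round(v/1.5),round(u/1.5); print(n,np.nanmedian(W[i-1:i+2,j-1:j+2].reshape(-1,3),0).round(4))
x,y,z=W[...,0],W[...,1],W[...,2]
s=np.isfinite(z)
def crop(n,m):
    p=W[m]; print(n,m.sum(),p.mean(0).round(4),p.min(0).round(4),p.max(0).round(4))
reg=np.zeros(s.shape,bool); reg[330//1:1,:]=0
jj,ii=np.meshgrid(np.arange(512),np.arange(384)); U=jj*1.5;V=ii*1.5
crop('lug',s&(U>326)&(U<380)&(V>320)&(V<355)&(abs(z-.08)<.006))
crop('saddle',s&(U>400)&(U<432)&(V>275)&(V<303)&(abs(z-.058)<.006))
crop('paddle',s&(U>435)&(U<485)&(V>350)&(V<395)&(z>.1)&(z<.135))
m=s&(U>385)&(U<485)&(V>262)&(V<400)&(z>.004)&(z<.014); p=W[m]
r=cv2.minAreaRect((p[:,:2]*1000).astype(np.float32)); print('base',r,cv2.boxPoints(r))
m=s&(U>200)&(U<340)&(V>240)&(V<415)&(z>.09); r=cv2.minAreaRect((W[m][:,:2]*1000).astype(np.float32)); print('unit',r)
f=cv2.resize(c['frame'][160:280,200:340],None,fx=5,fy=5,interpolation=cv2.INTER_CUBIC); cv2.imwrite('pics/crop1.png',f)
```

```text
lugend [0.5105 0.1516 0.0826]
lugmid [0.511  0.1822 0.0813]
saddle [0.589  0.0677 0.06  ]
block [0.5398 0.0423 0.0628]
paddle [0.4522 0.0081 0.1225]
basecorn1 [0.6066 0.0983 0.0016]
basecorn2 [0.6207 0.0545 0.0085]
basecorn3 [0.4192 0.0206 0.0091]
dish [ 0.652  -0.0926  0.016 ]
tin [0.7353 0.2814 0.0311]
jar [0.735  0.2022 0.0622]
vial [0.705  0.1537 0.0491]
rack [0.7349 0.0267 0.0676]
bottle [ 0.7366 -0.07    0.1927]
surf [0.6585 0.0871 0.0018]
timer [0.3216 0.0615 0.0161]
pen [ 0.3419 -0.0218  0.0181]
unit [0.531  0.296  0.1429]
lug 343 [0.5113 0.1708 0.081 ] [0.4858 0.1372 0.074 ] [0.528  0.2105 0.0854]
saddle 133 [0.5867 0.0649 0.0593] [0.5718 0.0505 0.0551] [0.6012 0.0799 0.0638]
paddle 272 [0.4585 0.0072 0.1192] [ 0.4344 -0.0165  0.1   ] [0.4877 0.0265 0.1329]
base ((520.2190551757812, 29.59769058227539), (171.53684997558594, 233.65640258789062), 89.02363586425781) [[401.94632  -54.167538]
 [635.5688   -58.14903 ]
 [638.4918   113.362915]
 [404.86932  117.344406]]
unit ((525.2313232421875, 300.6150817871094), (242.70603942871094, 196.5362091064453), 4.111629486083984)
```

View pics/crop1.png

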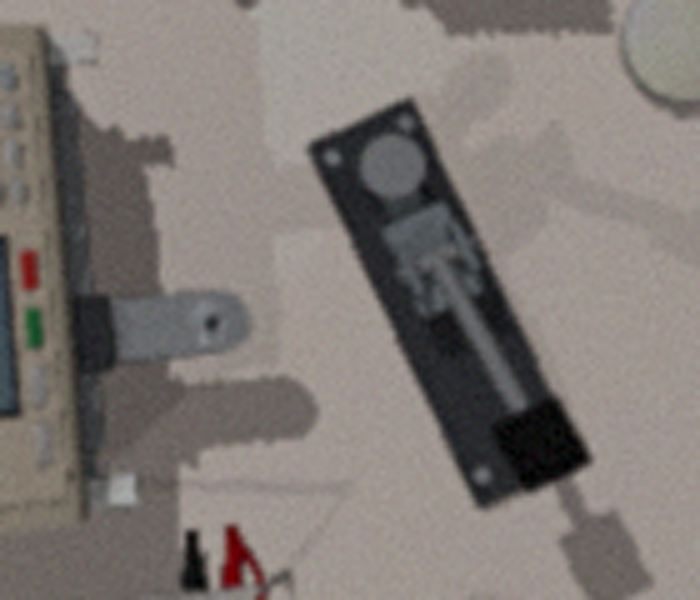

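The crop shows the lug end with a hole at (211,322) and tip at (250,320), the saddle at (393,167), and base corners (310,150), (408,98), (590,460), (485,507). I intersect these rays with their known heights.

```bash
cat >> h.py <<'E'
def ray(c,px,z):
    px=np.asarray(px,float).reshape(-1,1,2)
    p=cv2.undistortPoints(px,c['K'],np.array([float(c['k1']),0,0,0,0])).reshape(-1,2)
    M=np.linalg.inv(c['view']); d=np.c_[p,np.ones(len(p))]@M[:3,:3].T; o=M[:3,3]
    return o+d*((np.broadcast_to(z,len(p))-o[2])/d[:,2])[:,None]
E
python3 - <<'E'
from h import *
c=load('top')
names='hole tip lugT1 lugT2 lugB1 lugB2 saddle bc1 bc2 bc3 bc4 pad1 pad2 pad3 pad4'.split()
px=np.array([(211,322),(250,320),(115,296),(215,290),(120,366),(220,355),(393,167),(310,150),(408,98),(590,460),(485,507),(495,423),(550,398),(592,460),(528,489)])/5.+[200,160]-0.4
zz=[.08]*6+[.058]+[.008]*4+[.119]*4
X=ray(c,px,zz)
for n,q in zip(names,X): print(n,(q[:2]*1000).round(1))
b=X[7:11]; a=(b[0]+b[1]-b[2]-b[3])[:2]; yaw=np.arctan2(a[1],a[0]); print('yaw',yaw,'len',np.linalg.norm(a)/2,'w',np.linalg.norm(b[0]-b[1]))
bc=b.mean(0)[:2]; d=np.array([np.cos(yaw),np.sin(yaw)]); print('origin from base',bc+d*.0725,'block',bc+d*.0225,'pad ctr',X[11:15].mean(0))
# unit direction: front vertical edge of the unit from cloud
W=cloud(c); U,V=np.meshgrid(np.arange(512),np.arange(384)); z=W[...,2]
m=np.isfinite(z)&(U<230)&(U>130)&(V>150)&(V<285)&(z>.11)&(z<.16)&(W[...,1]<.36)
m=cv2.erode(m.astype(np.uint8),np.ones((3,3)))>0
r=cv2.minAreaRect((W[m][:,:2]*1000).astype(np.float32)); print(r, cv2.boxPoints(r).round(0).tolist())
E
```

```text
hole [512.9 154.3]
tip [513.6 135.9]
lugT1 [525.9 199.4]
lugT2 [528.  152.2]
lugB1 [493.  197.4]
lugB2 [497.3 150.3]
saddle [586.6  64.6]
bc1 [599.4 102.4]
bc2 [625.6  51.4]
bc3 [438.9 -38. ]
bc4 [416.3  16.4]
pad1 [465.4  26.4]
pad2 [476.1   1. ]
pad3 [447.8 -17.5]
pad4 [435.4  12.1]
yaw 0.44253555809571216 len 0.20463473612549923 w 0.057322863002479824
origin from base [0.58556509 0.06409381] block [0.54038165 0.0426822 ] pad ctr [0.45617472 0.00550004 0.119     ]
((531.1852416992188, 293.43377685546875), (232.8182373046875, 129.24021911621094), 0.052675310522317886) [[415.0, 358.0], [415.0, 229.0], [648.0, 229.0], [648.0, 358.0]]
```

arm_command(
  commands=[
    {"travel":[0,0,0],"dr":[0,0,-0.086]},
    {"travel":[0,0,0],"dr":[0,0,-0.086]},
    {"travel":[3.29,-1.66,0],"dr":[0,0,0]},
    {"travel":[3.29,-1.66,0],"dr":[0,0,0]},
    {"travel":[3.29,-1.66,0],"dr":[0,0,0]},
    {"travel":[3.29,-1.66,0],"dr":[0,0,0]},
    {"travel":[3.29,-1.66,0],"dr":[0,0,0]},
    {"travel":[3.29,-1.66,0],"dr":[0,0,0]},
    {"travel":[3.29,-1.66,0],"dr":[0,0,0]},
    {"travel":[3.29,-1.66,0],"dr":[0,0,0]},
    {"travel":[3.29,-1.66,0],"dr":[0,0,0]},
    {"travel":[3.29,-1.66,0],"dr":[0,0,0]},
    {"travel":[3.29,-1.66,0],"dr":[0,0,0]},
    {"travel":[3.29,-1.66,0],"dr":[0,0,0]},
    {"travel":[3.29,-1.66,0],"dr":[0,0,0]},
    {"travel":[3.29,-1.66,0],"dr":[0,0,0]},
    {"travel":[3.29,-1.66,0],"dr":[0,0,0]},
    {"travel":[3.29,-1.66,0],"dr":[0,0,0]},
    {"travel":[3.29,-1.66,0],"dr":[0,0,0]},
    {"travel":[3.29,-1.66,0],"dr":[0,0,0]},
  ],
  hand=8.5,
  grip_force=80,
)

```text
time: 2.1
ee_pos: [0.5413, 0.0433, 0.2495]
tool_rot: [-0.0, 0.976, 0.22, -0.001]
contact_force: [0.5, -0.7, -0.3]
width: 0.0848
```

```bash
cat >> h.py <<'E'
from scipy.spatial.transform import Rotation as R
def st():
    s=robot.sense(); q=s['tool_rot']; r=R.from_quat([q[1],q[2],q[3],q[0]]).as_matrix()
    print('t',round(float(s['time']),2),'pos',(s['ee_pos']*1000).round(1),'yaw',np.arctan2(r[1,0],r[0,0]).round(4),'z',r[:,2].round(3),'F',s['contact_force'].round(2),'w',round(float(s['width']),4),'q',s['joints'].round(2)); return s,r
E
python3 - <<'E'
from h import *
st(); c=cam('wrist'); cv2.imwrite('pics/w1.png',cv2.resize(c['frame'],None,fx=1.5,fy=1.5)); print(np.linalg.inv(c['view']).round(3))
print(proj(c,[[.5404,.0427,.05],[.5856,.064,.058],[.513,.153,.08]])*1.5)
E
```

```text
t 2.1 pos [541.3  43.3 249.5] yaw 0.443 z [-0.001 -0.    -1.   ] F [ 0.45 -0.7  -0.3 ] w 0.0848 q [ 0.08  0.33  0.12  1.37 -0.    2.78]
[[ 0.427 -0.866 -0.262  0.608]
 [-0.904 -0.409 -0.123  0.074]
 [-0.001  0.289 -0.957  0.373]
 [ 0.     0.     0.     1.   ]]
[[386.60076585 252.99427433]
 [386.64045774 178.73703807]
 [203.91151193 228.67892788]]
```

View pics/w1.png

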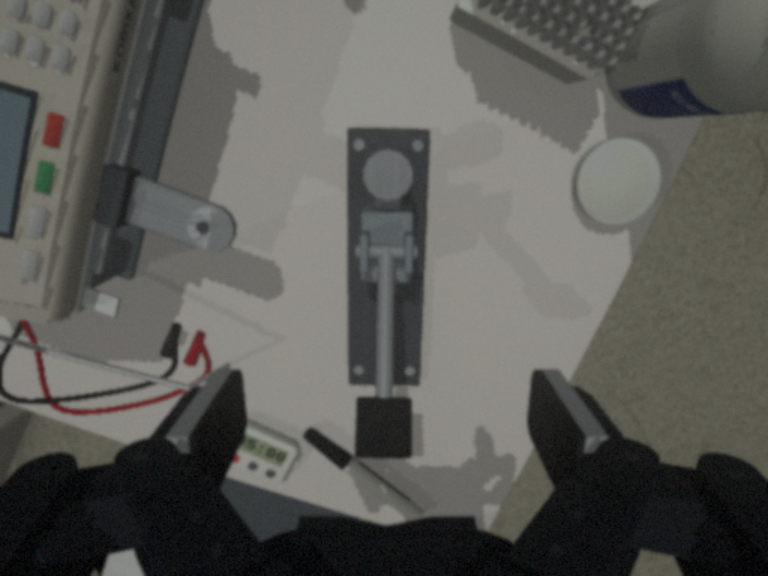

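Wrist view: the jack is aligned with the tool, saddle at (388,175), base corners (348,129), (430,129), (420,384), (348,383), and lug hole at (203,229). These agree with the estimates to about 2 mm.

Run:
```python
from h import *
c=load('wrist')
px=np.array([(388,175),(348,129),(430,129),(420,384),(348,383),(203,229),(236,232),(180,186),(167,234),(385,397),(357,399),(411,399),(411,457),(357,457)])/1.5-.17
X=ray(c,px,[.058]+[.008]*4+[.08]*4+[.119]*5)
print((X[:,:2]*1000).round(1))
b=X[1:5]; a=(b[0]+b[1]-b[2]-b[3])[:2]; yaw=np.arctan2(a[1],a[0]); bc=b.mean(0)[:2]; d=np.array([np.cos(yaw),np.sin(yaw)])
print(yaw,np.linalg.norm(a)/2,'org',bc+.0725*d,'block',bc+.0225*d, 'block from saddle',X[0,:2]-.05*d)
W=cloud(c); z=W[...,2]
u,v=np.meshgrid(np.arange(512)*1.5,np.arange(384)*1.5)
m=(abs(z-.08)<.005)&(u>130)&(u<240)&(v>170)&(v<260); p=W[m]; print('lug',m.sum(),p.min(0),p.max(0))
q=p[p[:,1]<.165]; print(q.mean(0)); 
(vx,vy,x0,y0)=cv2.fitLine(p[:,:2].astype(np.float32),cv2.DIST_L2,0,.01,.01).ravel(); print('axis',vx,vy,x0,y0)
for t in (-.03,0,.03): print(x0+vx*t,y0+vy*t)
```

```text
[[ 5.881e+02  6.440e+01]
 [ 6.022e+02  1.026e+02]
 [ 6.272e+02  4.960e+01]
 [ 4.429e+02 -3.380e+01]
 [ 4.181e+02  2.070e+01]
 [ 5.127e+02  1.536e+02]
 [ 5.195e+02  1.345e+02]
 [ 5.314e+02  1.751e+02]
 [ 5.002e+02  1.731e+02]
 [ 4.767e+02  1.380e+01]
 [ 4.685e+02  2.800e+01]
 [ 4.819e+02 -5.000e-01]
 [ 4.459e+02 -1.830e+01]
 [ 4.318e+02  1.160e+01]]
0.42160389668151155 0.20187433917167974 org [0.5887491  0.06443726] block [0.54312742 0.04397604] block from saddle [0.54252194 0.04396856]
lug 2252 [0.49609733 0.1353673  0.07514918] [0.52924176 0.2044607  0.08485114]
[0.51534807 0.1513099  0.07970427]
axis 0.038581166 -0.9992555 0.5144006 0.16989587
0.51324314 0.19987354
0.5144006 0.16989587
0.51555806 0.13991821
```

arm_command(
  commands=[
    {"travel":[0.1,0,3],"dr":[0,0,0.013]},
    {"travel":[0,0,3],"dr":[0,0,0]},
    {"travel":[0,0,3],"dr":[0,0,0]},
    {"travel":[0,0,3],"dr":[0,0,0]},
    {"travel":[0,0,3],"dr":[0,0,0]},
    {"travel":[0,0,2.5],"dr":[0,0,0]},
    {"travel":[0,0,1.5],"dr":[0,0,0]},
    {"travel":[0,0,0.8],"dr":[0,0,0]},
    {"travel":[0,0,0.7],"dr":[0,0,0]},
    {"travel":[0,0,0.5],"dr":[0,0,0]},
    {"travel":[0,0,0.3],"dr":[0,0,0]},
    {"travel":[0,0,0.2],"dr":[0,0,0]},
    {"travel":[0,0,0],"dr":[0,0,0]},
  ],
)

```text
time: 3.45
ee_pos: [0.5419, 0.0424, 0.0353]
tool_rot: [0.0, 0.977, 0.213, 0.0]
contact_force: [-0.6, 0.5, 0.2]
width: 0.0847
```

Run:
```python
from h import *
st(); c=cam('wrist'); cv2.imwrite('pics/w2.png',cv2.resize(c['frame'],None,fx=1.5,fy=1.5))
```

```text
t 3.45 pos [541.9  42.4  35.3] yaw 0.4298 z [ 0.001  0.    -1.   ] F [-0.59  0.48  0.16] w 0.0847 q [ 0.08  0.51 -0.2   0.86  0.    2.79]
```

View pics/w2.png

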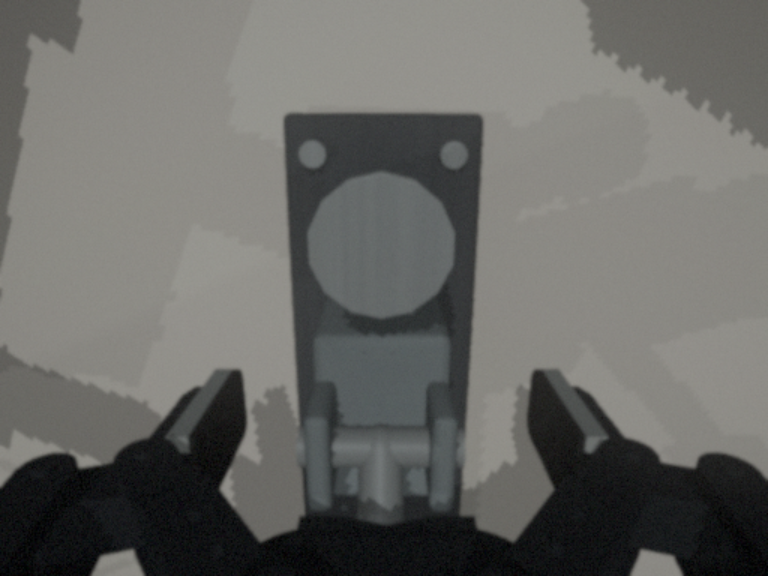

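The jack's block (centre column 383) sits centred between the fingers, and the saddle is at (381,245). I close on it.

arm_command(
  commands=[
    {"travel":[0,0,0],"dr":[0,0,0]},
    {"travel":[0,0,0],"dr":[0,0,0]},
    {"travel":[0,0,0],"dr":[0,0,0]},
    {"travel":[0,0,0],"dr":[0,0,0]},
    {"travel":[0,0,0],"dr":[0,0,0]},
    {"travel":[0,0,0],"dr":[0,0,0]},
    {"travel":[0,0,0],"dr":[0,0,0]},
    {"travel":[0,0,0],"dr":[0,0,0]},
  ],
  hand=0,
  grip_force=80,
)

```text
time: 4.3
ee_pos: [0.5419, 0.0429, 0.0356]
tool_rot: [-0.001, 0.977, 0.213, 0.0]
contact_force: [-2.0, 2.1, 5.4]
width: 0.035
```

arm_command(
  commands=[
    {"travel":[0,0,-0.2],"dr":[0,0,0]},
    {"travel":[0,0,-0.2],"dr":[0,0,0]},
    {"travel":[0,0,-0.1],"dr":[0,0,0]},
    {"travel":[0,0,0],"dr":[0,0,0]},
    {"travel":[0,0,0],"dr":[0,0,0]},
  ],
)

```text
time: 4.8
ee_pos: [0.5414, 0.0422, 0.0395]
tool_rot: [0.0, 0.977, 0.213, -0.001]
contact_force: [-0.2, -0.2, -6.5]
width: 0.0352
```

Run:
```python
from h import *
st(); c=cam('wrist'); W=cloud(c); z=W[...,2]
u,v=np.meshgrid(np.arange(512)*1.5,np.arange(384)*1.5)
m=((u-381)**2+(v-245)**2<60**2)&(abs(z-.06)<.01); p=W[m]; print('saddle c',p.mean(0))
A=np.c_[p[:,:2]-p[:,:2].mean(0),np.ones(len(p))]; print('slope',np.linalg.lstsq(A,p[:,2],rcond=None)[0])
cv2.imwrite('pics/w3.png',c['frame'])
```

```text
t 4.8 pos [541.4  42.2  39.5] yaw 0.4296 z [-0.001 -0.    -1.   ] F [-0.2  -0.15 -6.46] w 0.0352 q [ 0.08  0.51 -0.2   0.87 -0.    2.79]
saddle c [0.5878288  0.06444728 0.0614189 ]
slope [ 0.0003051  -0.00138411  0.0614189 ]
```

arm_command(
  commands=[
    {"travel":[0,0,0],"dr":[0,0,-0.05]},
    {"travel":[0,0,0],"dr":[0,0,-0.09]},
    {"travel":[0,0,0],"dr":[0,0,-0.1]},
    {"travel":[0,0,0],"dr":[0,0,-0.1]},
    {"travel":[0,0,0],"dr":[0,0,-0.1]},
    {"travel":[0,0,0],"dr":[0,0,-0.1]},
    {"travel":[0,0,0],"dr":[0,0,-0.1]},
    {"travel":[0,0,0],"dr":[0,0,-0.1]},
    {"travel":[0,0,0],"dr":[0,0,-0.1]},
    {"travel":[0,0,0],"dr":[0,0,-0.1]},
    {"travel":[0,0,0],"dr":[0,0,-0.1]},
    {"travel":[0,0,0],"dr":[0,0,-0.07]},
    {"travel":[0,0,0],"dr":[0,0,-0.03]},
    {"travel":[0,0,0],"dr":[0,0,0]},
    {"travel":[0,-0.7,0],"dr":[0,0,0]},
    {"travel":[0,-1,0],"dr":[0,0,0]},
    {"travel":[0,-0.8,0],"dr":[0,0,0]},
    {"travel":[0,-0.2,0],"dr":[0,0,0]},
    {"travel":[0,0,0],"dr":[0,0,0]},
  ],
)

```text
time: 6.75
ee_pos: [0.514, 0.0424, 0.0401]
tool_rot: [-0.0, 0.707, 0.707, -0.0]
contact_force: [0.6, -0.6, -7.0]
width: 0.0349
```

Run:
```python
from h import *
st(); c=cam('wrist'); W=cloud(c); z=W[...,2]
u,v=np.meshgrid(np.arange(512)*1.5,np.arange(384)*1.5)
m=((u-381)**2+(v-245)**2<60**2)&(abs(z-.06)<.01); p=W[m]; print('saddle c',p.mean(0), m.sum())
A=np.c_[p[:,:2]-p[:,:2].mean(0),np.ones(len(p))]; print('slope',np.linalg.lstsq(A,p[:,2],rcond=None)[0])
m=(abs(z-.08)<.006)&(W[...,1]>.12)&(W[...,1]<.21)&(abs(W[...,0]-.515)<.05); p=W[m]
if len(p): print('lug',len(p),p.min(0),p.max(0),p.mean(0))
cv2.imwrite('pics/w4.png',cv2.resize(c['frame'],None,fx=1.5,fy=1.5))
```

```text
t 6.75 pos [514.   42.4  40.1] yaw 1.5698 z [-0. -0. -1.] F [ 0.56 -0.61 -7.02] w 0.0349 q [ 0.08  0.46 -0.27  0.84 -0.    1.65]
saddle c [0.51271845 0.0938252  0.06211071] 4998
slope [-0.00033804  0.00201118  0.06211071]
lug 615 [0.50564981 0.13468676 0.07400763] [0.52274455 0.13804946 0.08120685] [0.51424152 0.13602263 0.07795072]
```

View pics/w4.png

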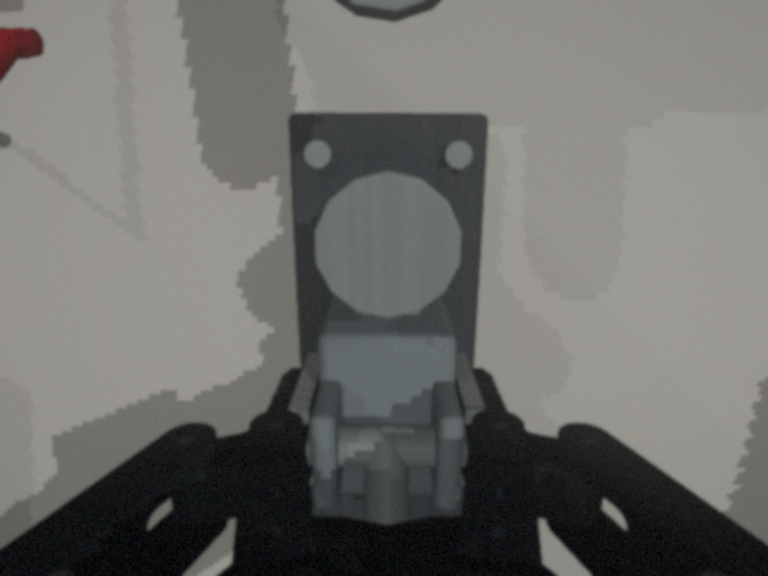

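The saddle is at (513,94) mm and the lug tip at y = 135 mm, with the jack level. Next I slide it under, set it down and look before releasing.

arm_command(
  commands=[
    {"travel":[0.3,0.05,0],"dr":[0,0,0]},
    {"travel":[0.6,0.05,0],"dr":[0,0,0]},
    {"travel":[0.8,0,0],"dr":[0,0,0]},
    {"travel":[0.8,0,0],"dr":[0,0,0]},
    {"travel":[0.8,0,0],"dr":[0,0,0]},
    {"travel":[0.8,0,0],"dr":[0,0,0]},
    {"travel":[0.8,0,0],"dr":[0,0,0]},
    {"travel":[0.6,0,0],"dr":[0,0,0]},
    {"travel":[0.3,0,0],"dr":[0,0,0]},
    {"travel":[0,0,0],"dr":[0,0,0]},
    {"travel":[0,0,0.2],"dr":[0,0,0]},
    {"travel":[0,0,0.2],"dr":[0,0,0]},
    {"travel":[0,0,0.1],"dr":[0,0,0]},
    {"travel":[0,0,0],"dr":[0,0,0]},
    {"travel":[0,0,0],"dr":[0,0,0]},
  ],
)

```text
time: 8.3
ee_pos: [0.5158, 0.1001, 0.0356]
tool_rot: [0.0, 0.708, 0.707, -0.0]
contact_force: [-1.8, -1.4, 3.5]
width: 0.0345
```

Run:
```python
from h import *
st(); c=cam('wrist'); a=c['frame']; s=cam('scene'); t=cam('top')
W=cloud(c); z=W[...,2]
b=s['frame'][140:290,140:320]
cv2.imwrite('pics/w5.png',np.hstack([cv2.resize(a,(512,384)),cv2.resize(b,(288,240)).repeat(1,0) if 0 else cv2.copyMakeBorder(cv2.resize(b,(288,240)),0,144,0,0,cv2.BORDER_CONSTANT)]))
```

```text
t 8.3 pos [515.8 100.1  35.6] yaw 1.5693 z [ 0. -0. -1.] F [-1.84 -1.37  3.49] w 0.0345 q [ 0.19  0.48 -0.25  0.84 -0.    1.76]
```

View pics/w5.png

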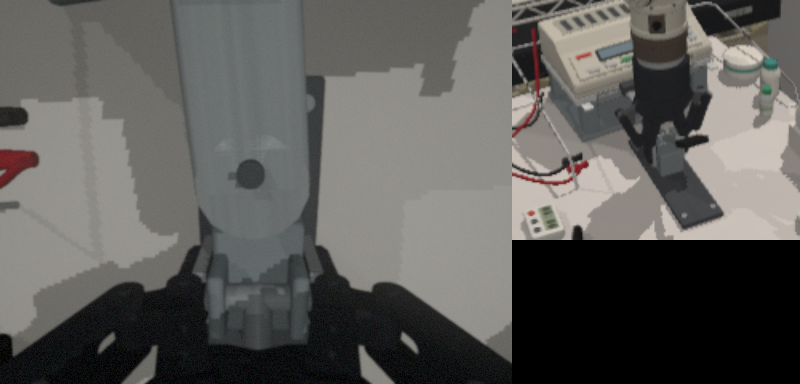

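Run:
```python
from h import *
c=load('wrist'); print(ray(c,[(250,174),(252,238),(190,174),(307,174)],.08).round(4)); W=cloud(c); m=(abs(W[...,2]-.08)<.006); m[:, :170]=0; m[:,312:]=0; m[240:]=0; p=W[m]; print(len(p),p.min(0),p.max(0)); q=p[(p[:,1]>.14)&(p[:,1]<.19)]
for y in (.145,.155,.165,.175):
    k=q[abs(q[:,1]-y)<.003]; print(y,k[:,0].min(),k[:,0].max(),k[:,2].mean()) if len(k) else 0
```

```text
[[0.5137 0.1536 0.08  ]
 [0.5141 0.1362 0.08  ]
 [0.4987 0.1537 0.08  ]
 [0.528  0.1536 0.08  ]]
27919 [0.49555263 0.13501702 0.07629793] [0.52895967 0.19380248 0.08451173]
0.145 0.49975182641683924 0.5284409616540316 0.07964857067180336
0.155 0.49839698212187117 0.528959669806179 0.08020630543627845
0.165 0.4978385408581204 0.5282080478015229 0.07959958699711453
0.175 0.4969169506997592 0.5273844051932111 0.0796472079659363
```

Saddle is at about (514,152) and the lug hole at (514,153.6), so they are aligned. I release and rise.

arm_command(
  commands=[
    {"travel":[0,0,0],"dr":[0,0,0]},
    {"travel":[0,0,0],"dr":[0,0,0]},
    {"travel":[0,0,0],"dr":[0,0,0]},
    {"travel":[0,0,0],"dr":[0,0,0]},
    {"travel":[0,0,0],"dr":[0,0,0]},
    {"travel":[0,0,0],"dr":[0,0,0]},
    {"travel":[0,0,-0.5],"dr":[0,0,0]},
    {"travel":[0,0,-1],"dr":[0,0,0]},
    {"travel":[0,0,-2],"dr":[0,0,0]},
    {"travel":[0,0,-3],"dr":[0,0,0]},
    {"travel":[0,0,-3],"dr":[0,0,0]},
    {"travel":[0,0,-3],"dr":[0,0,0]},
    {"travel":[0,0,-2],"dr":[0,0,0]},
    {"travel":[0,0,0],"dr":[0,0,0]},
  ],
  hand=8.5,
)

```text
time: 9.85
ee_pos: [0.5182, 0.1008, 0.1844]
tool_rot: [0.002, 0.707, 0.707, 0.003]
contact_force: [-0.2, -0.1, 0.2]
width: 0.0849
```

Run:
```python
from h import *
st(); c=cam('wrist'); a=c['frame']; cv2.imwrite('pics/w6.png',cv2.resize(c['frame'],None,fx=1.5,fy=1.5)); print(np.linalg.inv(c['view'])[:3,3])
print(proj(c,[[.514,.152,.08],[.514,.01,.119],[.484,-.023,.008],[.544,-.023,.008]])*1.5)
```

```text
t 9.85 pos [518.2 100.8 184.4] yaw 1.5698 z [ 0.008  0.002 -1.   ] F [-0.19 -0.11  0.16] w 0.0849 q [ 0.19  0.33 -0.05  1.18 -0.    1.76]
[0.51697419 0.17369173 0.30819313]
[[375.75789531 189.11619575]
 [377.73262518 503.22322784]
 [336.93838768 431.15354022]
 [421.80098141 430.54655309]]
```

View pics/w6.png

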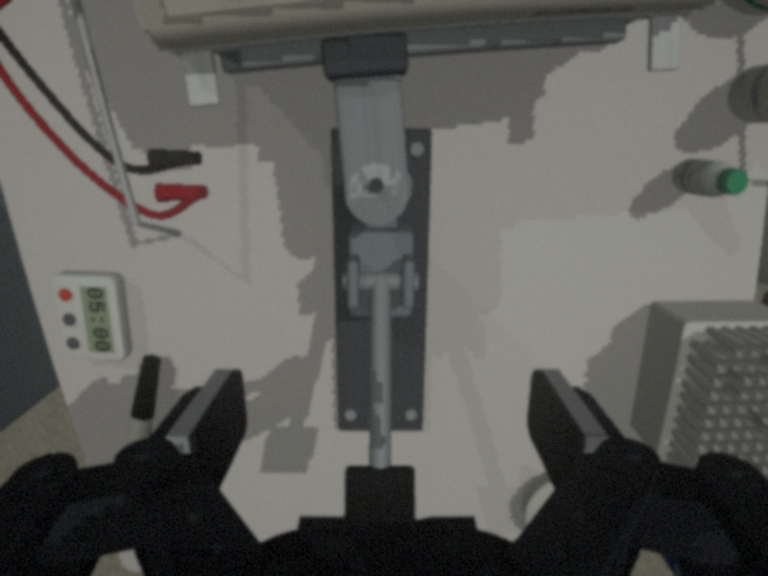

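The jack stands as predicted: tail corners at (338,430) and (424,430), lug centred over the base. I close the fingers and go above the paddle.

arm_command(
  commands=[
    {"travel":[-0.5,0,0],"dr":[0,0,0]},
    {"travel":[-1.1,0,0],"dr":[0,0,0]},
    {"travel":[-1.5,-0.3,0],"dr":[0,0,0]},
    {"travel":[-1.5,0,0],"dr":[0,0,0]},
    {"travel":[-1.5,0,0],"dr":[0,0,0]},
    {"travel":[-1.5,0,0],"dr":[0,0,0]},
    {"travel":[-1,0,0],"dr":[0,0,0]},
    {"travel":[-0.3,0,0],"dr":[0,0,0]},
    {"travel":[0,0,1],"dr":[0,0,0]},
    {"travel":[0,0,1],"dr":[0,0,0]},
    {"travel":[0,0,0],"dr":[0,0,0]},
  ],
  hand=0,
  grip_force=40,
)

```text
time: 11.0
ee_pos: [0.5112, 0.0119, 0.1578]
tool_rot: [-0.001, 0.707, 0.707, -0.001]
contact_force: [-0.7, 0.2, 0.1]
width: -0.0002
```

Run:
```python
from h import *
st(); t=cam('top'); W=cloud(t); s=cam('scene')
cv2.imwrite('pics/s7.png',cv2.resize(s['frame'][130:330,120:370],None,fx=3,fy=3,interpolation=cv2.INTER_CUBIC))
print(proj(s,[[.515,.0095,.119],[.515,-.0105,.062]]))
```

```text
t 11.0 pos [511.2  11.9 157.8] yaw 1.5707 z [-0.004  0.    -1.   ] F [-0.68  0.24  0.14] w -0.0002 q [ 0.02  0.33 -0.13  1.12  0.    1.59]
[[251.00026026 225.39424597]
 [255.80877609 252.59083648]]
```

View pics/s7.png

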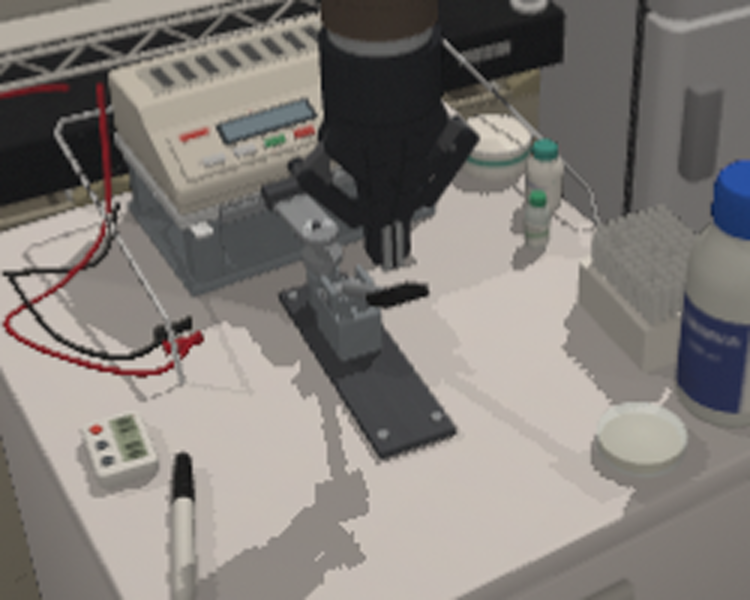

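arm_command(
  commands=[
    {"travel":[0,0.3,0.6],"dr":[0,0,0]},
    {"travel":[0,0,0.6],"dr":[0,0,0]},
    {"travel":[0,0,0.7],"dr":[0,0,0]},
    {"travel":[-0.3,0,0.5],"dr":[0,0,0]},
    {"travel":[-0.3,0,0.5],"dr":[0,0,0]},
    {"travel":[-0.25,0,0.45],"dr":[0,0,0]},
    {"travel":[-0.22,0,0.5],"dr":[0,0,0]},
    {"travel":[-0.22,0,0.5],"dr":[0,0,0]},
    {"travel":[-0.17,0,0.55],"dr":[0,0,0]},
    {"travel":[-0.17,0,0.55],"dr":[0,0,0]},
    {"travel":[-0.11,0,0.55],"dr":[0,0,0]},
    {"travel":[-0.11,0,0.55],"dr":[0,0,0]},
    {"travel":[-0.06,0,0.5],"dr":[0,0,0]},
    {"travel":[0,0,0],"dr":[0,0,0]},
  ],
)

```text
time: 12.5
ee_pos: [0.5157, -0.0078, 0.0895]
tool_rot: [0.0, 0.708, 0.707, 0.0]
contact_force: [-2.1, 2.3, 6.6]
width: 0.0001
```

Run:
```python
from h import *
st()
```

```text
t 12.5 pos [515.7  -7.8  89.5] yaw 1.5697 z [ 0.  0. -1.] F [-2.06  2.25  6.59] w 0.0001 q [-0.02  0.4  -0.22  0.95  0.    1.56]
```

arm_command(
  commands=[
    {"travel":[-0.05,0,0.4],"dr":[0,0,0]},
    {"travel":[-0.03,0,0.4],"dr":[0,0,0]},
    {"travel":[0,0,0.2],"dr":[0,0,0]},
    {"travel":[0,0,0.1],"dr":[0,0,0]},
    {"travel":[0,0,0],"dr":[0,0,0]},
    {"travel":[0,0,0],"dr":[0,0,0]},
    {"travel":[0,0,0],"dr":[0,0,0]},
  ],
)

```text
time: 13.2
ee_pos: [0.5158, -0.0086, 0.0802]
tool_rot: [0.0, 0.707, 0.707, 0.0]
contact_force: [-3.0, 2.1, 14.2]
width: 0.0
```

Run:
```python
from h import *
st(); s=cam('scene'); t=cam('top'); c=cam('wrist')
a=cv2.resize(s['frame'][130:290,140:340],(500,400),interpolation=cv2.INTER_CUBIC); b=cv2.resize(c['frame'],(300,400)); b=cv2.copyMakeBorder(cv2.resize(c['frame'],(300,225)),0,175,0,0,cv2.BORDER_CONSTANT)
cv2.imwrite('pics/s8.png',np.hstack([a,b]))
for n,c in (('w',c),('t',t)):
    W=cloud(c); m=(W[...,2]>.07)&(W[...,2]<.12)&(abs(W[...,0]-.513)<.012)&(W[...,1]>.135)&(W[...,1]<.19); p=W[m]
    if len(p): 
        print(n,len(p),p.mean(0),np.polyfit(p[:,1],p[:,2],1), p[:,1].min())
```

```text
t 13.2 pos [515.8  -8.6  80.2] yaw 1.5698 z [ 0.001 -0.    -1.   ] F [-2.97  2.06 14.16] w 0.0 q [-0.02  0.41 -0.23  0.93 -0.    1.56]
t 242 [0.51321585 0.16347004 0.09815163] [-0.03311935  0.10356565] 0.13731715852970727
```

View pics/s8.png

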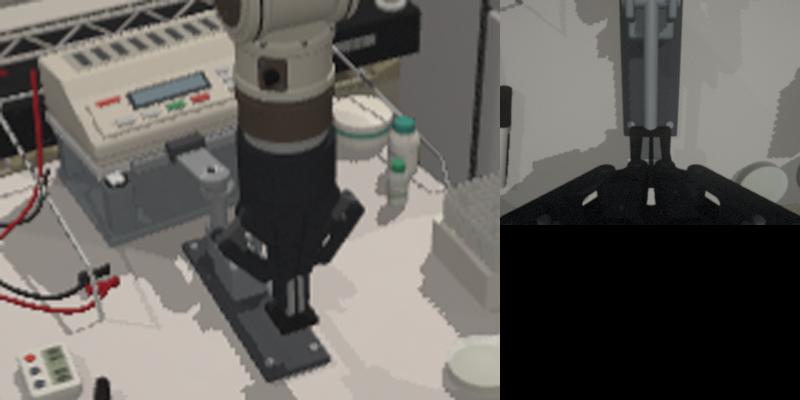

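The lug top is at 98 mm (up 17 mm, about 0.083 rad) with 14 N on the handle, so the stroke is complete. I let the handle up.

arm_command(
  commands=[
    {"travel":[0,0,-0.4],"dr":[0,0,0]},
    {"travel":[0.05,0,-0.6],"dr":[0,0,0]},
    {"travel":[0.1,0,-0.6],"dr":[0,0,0]},
    {"travel":[0.1,0,-0.55],"dr":[0,0,0]},
    {"travel":[0.12,0,-0.55],"dr":[0,0,0]},
    {"travel":[0.17,0,-0.55],"dr":[0,0,0]},
    {"travel":[0.17,0,-0.55],"dr":[0,0,0]},
    {"travel":[0.22,0,-0.5],"dr":[0,0,0]},
    {"travel":[0.22,0,-0.5],"dr":[0,0,0]},
    {"travel":[0.25,0,-0.5],"dr":[0,0,0]},
    {"travel":[0.3,0,-0.5],"dr":[0,0,0]},
    {"travel":[0.3,0,-0.5],"dr":[0,0,0]},
    {"travel":[0,0,-0.7],"dr":[0,0,0]},
    {"travel":[0,0,-0.7],"dr":[0,0,0]},
    {"travel":[0,0,-0.4],"dr":[0,0,0]},
    {"travel":[0,0,0],"dr":[0,0,0]},
    {"travel":[0,0,0],"dr":[0,0,0]},
    {"travel":[0,0,0],"dr":[0,0,0]},
    {"travel":[0,0,0],"dr":[0,0,0]},
  ],
)

```text
time: 15.25
ee_pos: [0.5154, 0.0114, 0.1591]
tool_rot: [-0.0, 0.707, 0.707, -0.0]
contact_force: [-0.7, 0.1, 0.2]
width: -0.0001
```

Run:
```python
from h import *
old=load('wrist'); st(); s=cam('scene'); t=cam('top'); c=cam('wrist')
a=cv2.resize(s['frame'][130:290,140:340],(375,300),interpolation=cv2.INTER_CUBIC); b=cv2.resize(c['frame'],(400,300))
a2=cv2.resize(t['frame'][200:300,200:325],(375,300),interpolation=cv2.INTER_CUBIC); b2=cv2.resize(old['frame'],(400,300))
cv2.imwrite('pics/s9.png',np.vstack([np.hstack([a,b]),np.hstack([a2,b2])]))
for n,c in (('w',c),('old',old)): print(n,proj(c,[[.4845,-.0235,.008],[.5445,-.0235,.008]])*300/384)
W=cloud(t); m=(W[...,2]>.07)&(W[...,2]<.12)&(abs(W[...,0]-.513)<.012)&(W[...,1]>.135)&(W[...,1]<.19); print(m.sum(),W[m].mean(0))
```

```text
t 15.25 pos [515.4  11.4 159.1] yaw 1.5697 z [-0.001 -0.    -1.   ] F [-0.7   0.12  0.24] w -0.0001 q [ 0.02  0.33 -0.12  1.12 -0.    1.59]
w [[174.82379228 169.99466388]
 [226.75402809 169.83776725]]
old [[164.15663788 182.29750604]
 [235.87083571 182.03397139]]
237 [0.51282618 0.16362143 0.08116223]
```

View pics/s9.png

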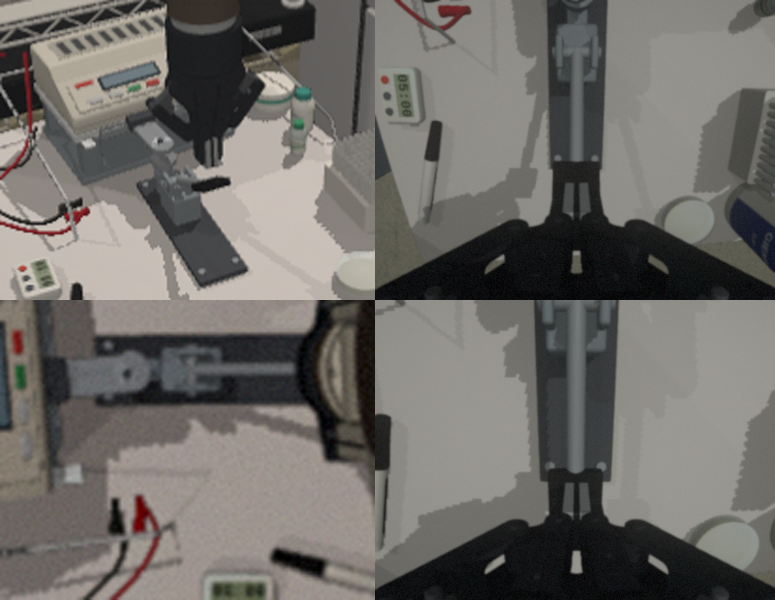

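Handle is up, the lug is back at 81 mm, and the tail corners in the wrist image are within about 3 px of prediction, so the jack has stayed put. Second stroke with the same numbers.

arm_command(
  commands=[
    {"travel":[0,0,0.6],"dr":[0,0,0]},
    {"travel":[0,0,0.7],"dr":[0,0,0]},
    {"travel":[0,0,0.7],"dr":[0,0,0]},
    {"travel":[-0.3,0,0.5],"dr":[0,0,0]},
    {"travel":[-0.3,0,0.5],"dr":[0,0,0]},
    {"travel":[-0.25,0,0.5],"dr":[0,0,0]},
    {"travel":[-0.22,0,0.5],"dr":[0,0,0]},
    {"travel":[-0.22,0,0.5],"dr":[0,0,0]},
    {"travel":[-0.17,0,0.55],"dr":[0,0,0]},
    {"travel":[-0.17,0,0.55],"dr":[0,0,0]},
    {"travel":[-0.11,0,0.55],"dr":[0,0,0]},
    {"travel":[-0.11,0,0.55],"dr":[0,0,0]},
    {"travel":[-0.1,0,0.5],"dr":[0,0,0]},
    {"travel":[-0.05,0,0.4],"dr":[0,0,0]},
    {"travel":[0,0,0.4],"dr":[0,0,0]},
    {"travel":[0,0,0.2],"dr":[0,0,0]},
    {"travel":[0,0,0],"dr":[0,0,0]},
    {"travel":[0,0,0],"dr":[0,0,0]},
    {"travel":[0,0,0],"dr":[0,0,0]},
    {"travel":[0,0,0],"dr":[0,0,0]},
  ],
)

```text
time: 17.4
ee_pos: [0.5158, -0.0079, 0.0798]
tool_rot: [-0.0, 0.707, 0.707, 0.001]
contact_force: [-5.8, 4.1, 18.5]
width: -0.0002
```

Run:
```python
from h import *
st(); t=cam('top'); c=cam('wrist')
W=cloud(t); m=(W[...,2]>.07)&(W[...,2]<.12)&(abs(W[...,0]-.513)<.012)&(W[...,1]>.135)&(W[...,1]<.19); print(m.sum(),W[m].mean(0))
W=cloud(t)
# base edges from the top picture (dark plate ahead of / beside the lug)
a=cv2.resize(t['frame'][200:300,200:325],(375,300),interpolation=cv2.INTER_CUBIC); b=cv2.resize(c['frame'],(400,300))
cv2.imwrite('pics/s10.png',np.hstack([a,b])); print(proj(c,[[.4845,-.0235,.008],[.5445,-.0235,.008]])*300/384)
print((proj(t,[[.4845,.1815,.008],[.5445,.1815,.008]])-[200,200])*3)
```

```text
t 17.4 pos [515.8  -7.9  79.8] yaw 1.5704 z [ 0.002  0.002 -1.   ] F [-5.84  4.14 18.46] w -0.0002 q [-0.02  0.41 -0.23  0.93  0.    1.56]
242 [0.5132167  0.16347325 0.0983123 ]
[[164.15287426 183.40759045]
 [235.90959341 183.17333156]]
[[ 93.53955815 105.6616479 ]
 [ 92.7216837   34.55307649]]
```

View pics/s10.png

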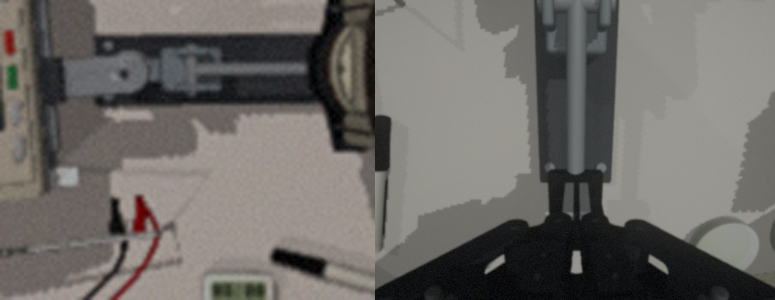

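The lug is up at 98 mm, the base corners match prediction within about 2 mm, and the handle is at its stop. I hand in.

Run:
```python
from h import *
print(robot.sign_off()); st()
```

```text
the job is handed in; nothing more can be done
None
the job is handed in; nothing more can be done
```

The job is handed in at about 17.5 s of the 58 s limit; the hand-in gives no verdict. The jack stands under the lift lug. I pumped it once as a trial, let the handle right up, and am now holding it down again with the front of the unit raised.

**Last checks**
- **Lift:** the lug's top rose from 81 to 98 mm on both strokes, about 0.083 rad. It was back at 81 mm with the handle up in between.
- **Handle:** it is at its stop, with about 18 N on the fingers.
- **Alignment:** the base corners are within about 2 mm of where they should be for the saddle to sit under the pad. The pad itself was hidden, so I placed it from the lug's tip and hole, to about 2 mm.
- **Clearance:** the robot stayed clear of the unit and its stand in every view. I compared no bystander positions in numbers, but the arm's path stayed away from them and the last pictures show none disturbed.

Nothing failed. The one disagreement was a 2–3 mm offset of the tail corners in two wrist pictures, against a calibration of about 2 mm; the jack may have moved slightly, well inside the 10 mm limit.

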